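# Free the spacer bar from the slicing guide

### The job

The steel spacer bar is stuck deep in the narrow slot of the wooden slicing guide. Take the hooked pick from its rest, hook it behind the bar and gently drag the bar out along the slot until you feel it bear firmly on the adjustable plate of the low steel stop (a steady pull of about 7 newtons for a moment; do not force it), then lay the pick back in its rest as it was. Leave the jars, bowl, bottle and the spare bar alone.

Things in the scene. Friction and masses are not known exactly. Their poses are not given: they have to be found in the camera images.
- guide: Wooden slicing guide, fixed: base board 262 x 110 x 30 mm; on it two darker cheeks (tops 64 mm over the table) leave a slot 12 mm wide, open above and at its mouth. Origin: slot centre line at the mouth, table level; +x into the slot, z up. Cheeks: x 0 to 140 mm, each 30 mm thick; end wall at x = 128. Slot floor and flat apron (x -122 to 0) are 30 mm over the table.
- catch (a joint): Sprung steel ball, 10 mm, in the slot wall on the guide's +y side, 50 mm into the slot, 8 mm over its floor. Value: how far it sticks out (0 to 3 mm, in m). It presses sideways on the bar with about 3 to 4 N, so the moving bar drags with some 2 to 6 N while alongside, and with about 1 N afterwards.
- bar: Steel spacer bar 70 x 10 x 14 mm (about 80 g), loose in the slot on its 10 mm wide underside, long axis x along the slot (+x end is the rear, deep in the slot). Origin: centre of its underside. Behind its rear end lie 20 to 45 mm of empty slot.
- stop: Low dark steel strip, fixed across the guide's apron: 60 mm in y, 10 mm in x, 14 mm high. Origin: middle of its face towards the slot, at apron level; +x towards the slot (parallel to the guide's +x). Before this face stands an adjustable steel plate, 44 mm wide, 14 mm high; the bar's front end must bear on it. The plate's own face is 5 to 17 mm before the strip (not measured) and rigid.
- rest: Wooden pick rest, fixed: base 225 x 60 x 12 mm, two saddles 12 mm long at x = -56 mm (notch 20 mm wide, floor 53 mm over the table) and x = +120 mm (notch 16 mm wide, floor 57 mm); notch sides rise 12 mm. Origin: table level, under the middle of the handle of the pick in place; +x along the pick to its hook.
- pick: Hooked pick, 0.12 kg, lying level in the rest: square light wood handle 130 x 14 x 14 mm along x, then a 6 mm steel rod on the same axis to x = 200 mm, where it turns straight down for 40 mm (the hook, 6 mm thick). Origin: middle of the handle, 60 mm over the table in the rest; +x to the hook, z up. Hold it firmly across the middle of the handle: pulling can tip it a little.
- hook_tip (a point): Lowest point of the hook of the pick, on the axis of the 6 mm hook, at (200, 0, -40) mm in the pick's frame.
- jar: Bystander: glass jar, 64 mm wide, 85 mm high, beyond the guide. Origin at the centre of its underside.
- bowl: Bystander: terracotta bowl, 110 mm wide, 50 mm high, beyond the guide. Origin at the centre of its underside.
- jar2: Bystander: jar 70 mm wide, 100 mm high, at the far right. Origin at the centre of its underside.
- wine: Bystander: wine bottle, 74 mm wide, 290 mm high, at the left. Origin at the centre of its underside.
- spare: Bystander: a second, spare spacer bar of the same size lying on the open table. Origin at the centre of its underside.
There are look-alikes about, which are no part of the job. What is shaped like the rest but orange is not meant.

How it is judged:
By the outcome, as a careful person would: the job done as asked, in the order asked, and still so for the second after the job is handed in, with the robot touching nothing.
It also fails if it takes over 64 s, if anything falls off the work surface, if the arm or the gripper's body presses on something with over 40 N, if the wrist force passes 120 N, or if a joint passes its speed limit or range.

### The arm

A 6-joint arm with a two-finger parallel gripper is mounted at the origin on the work surface. World frame = base frame: x ahead of the robot, y to its left, z up, the work surface at z = 0. Lengths are in mm, angles in rad, forces in N, time in s.
With the tool pointing down it reaches from about 275 to 750 mm from the base axis. Payload 10.2 kg.
Tool frame: the origin (TCP) lies midway between the tips of the shut fingers; the grasp point (between the pads) lies 19 mm behind it (ctrl.tcp_to_grasp is the z of the grasp point in the tool frame, in mm); z points along the fingers, y is the direction in which the jaws open and shut (so a half turn about z gives the same grasp; the last joint's range is limited). The gripper opens to 85 mm and grips with 20 to 120 N. Pads are 22 mm wide; open, the fingers measure 114 mm over their backs; the gripper's body (76 mm by 85 mm) begins 54 mm behind the grasp point. The pads swing forward as they close: fully open they stand 13 mm farther back than shut.
Start: joints at [0.994, 0.313, 1.498, -0, 1.331, -0.223], TCP at [181.907, 492.485, 231.294] pointing down, gripper open.
Joint ranges: [-2.94, 2.94], [-0.97, 2.17], [0.19, 2.56], [-1.23, 4.37], [0.02, 3.11], [-2.88, 2.88]. Speed limits (rad/s): [2.39, 2.39, 3.01, 3.14, 3.14, 3.14].

### API

Orientations are given as a unit quaternion [w, x, y, z].
In Python, from rig import sensors, capture, order, ctrl gives the robot as it stands. The module is installed in compiled form; this text tells all that it offers.
- The arm moves only by the tool play_rows, never from a script. Its argument "deltas" is a list of rows, each a list of 7 numbers: the shift along the world's x, y, z in units of 40 mm (1.0 is 40 mm), then the turn, a rotation vector about the world's x, y, z in units of 6 degrees (1.0 is 6 degrees), then the opening, from -1 (shut) to 1 (fully open). A call has 1 to 8 rows; each row shifts and turns the commanded pose from where the row before left it; what a row does not reach is not made up. A row lasts 1/12 s, in which the tool goes at most 41.7 mm and 7.16 degrees, less where a joint would pass 70% of its speed; a pose out of reach is approached as far as the arm can. A call is refused whole if a number of a shift passes 1 or a number of a turn 1, either way. A call with a gripper value outside its range is refused whole. The fingers move at their own pace and stop on an object; "squeeze" is the grip in N (left out, the last holds). Time passes only in rows, so rows that do not move let the fingers close. It gives the time, the measured TCP pose, the force and the opening at its end, in the units of the state.
- sensors.sense(): the state, without advancing time (a new reading comes with each control period).
- capture(name): name is "side" or "top" or "wrist"; returns a dict with "pixels" (480x640x3 uint8, red, green, blue), "z_map" (480x640 float32, mm along the optical axis (not along the pixel's ray), 0 where there is no reading), "fx", "fy", "cx", "cy" (pixels), "eye" and "rotation" of the camera in the world; the wrist camera has in their place "tool_from_camera" (4x4, takes a point from camera to tool coordinates, whose origin is the TCP and whose axes are the flange's). Camera axes: x right, y down, z forward; pixel columns grow to the right and rows downward; lengths in mm; the calibration is good to about 2 mm. A picture is of the moment at which its call begins: read the wrist's pose just before it.
- order.finish_job(): hands the job in, once; it reports no verdict.
The state is a dict: "time_s": time; "joints": joint angles; "dq": joint speeds; "tau": joint torques, N m; "eef_pos": TCP position; "ee_rot": TCP orientation; "force": force on the tool from outside, world axes, zero at the start; "wrist_torque": the same for the moment, N m; "grip_width": opening from 0.0 (shut) to 1.0 (fully open).
Only numpy, scipy, OpenCV 4.12 (cv2) and the standard library are available. Lean on these libraries where they do the work, as an engineer would, in place of code of your own. Each camera call takes 0.05 s, during which the arm holds its last target. There are 200 camera calls.

## Working session

There is one attempt and no reset: what is moved stays moved. The work goes in short steps, Python scripts to look and compute and a tool call to move; the robot and the scene stay as the last step left them, time stands still between calls to the robot, and variables do not carry over. Pictures are saved under pics/ and viewed, about 8 in all and at most 12, crops included, and the job is handed in when it is done.

Besides the shell and the picture viewer there is one more tool, called after ">>>" in YAML: its name, and indented under it one key for each argument. play_rows: Moves the arm, as the interface text tells. Its arguments: {"type":"object","properties":{"deltas":{"type":"array","items":{"type":"array","items":{"type":"number"}}},"squeeze":{"type":"number"}},"required":["deltas"]}

```bash
mkdir -p pics; ls; python3 - <<'E'
from rig import sensors, capture, ctrl
import cv2, numpy as np, pickle
print(sensors.sense()); print(ctrl.tcp_to_grasp)
for n in("top","side"):
    c=capture(n); pickle.dump(c,open(f"pics/{n}.pkl","wb"))
    cv2.imwrite(f"pics/{n}0.png",c["pixels"][:,:,::-1]); print(n,c["fx"],c["fy"],c["cx"],c["cy"],c["eye"],c["rotation"])
E
```

```text
pics
{'time_s': 0.0, 'joints': array([ 9.93596452e-01,  3.13459382e-01,  1.49843677e+00, -2.36981321e-07,
        1.33103710e+00, -2.23393156e-01]), 'dq': array([-9.09769281e-05,  2.35329759e-04, -2.75585777e-04, -5.55558316e-05,
        4.47551117e-04, -5.16788747e-04]), 'tau': array([ 1.42858898e-03, -4.12258601e+01, -2.59744459e+01, -3.24688892e-05,
        4.13641421e-03,  2.24597420e-05]), 'eef_pos': array([181.75674178, 492.25037387, 230.73040507]), 'ee_rot': array([-2.61104576e-04,  1.75982042e-01,  9.84393149e-01, -6.17355533e-04]), 'force': array([ 0.27623604, -0.15047721,  0.32517064]), 'wrist_torque': array([0.03877231, 0.00755093, 0.00596357]), 'grip_width': 0.9993789009221903}
-18.700000000000003
top 561.7509864048969 561.7509864048969 332.0060614313866 244.72713610030678 [ 446.34974268   86.37793371 1529.15581501] [-0.02102462  0.71209867 -0.70161068  0.01469399]
side 463.6130588316091 463.6130588316091 317.2838987687261 238.41009247625126 [416.78179216 896.85324237 680.28293753] [ 0.02812004 -0.0556382   0.89173517 -0.44824328]
```

View pics/top0.png

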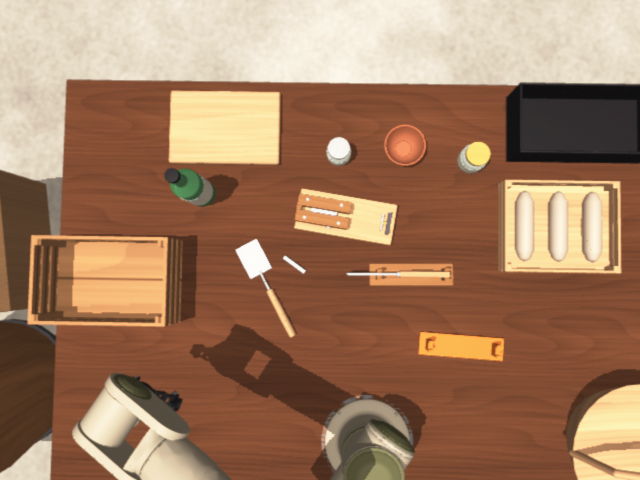

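View pics/side0.png

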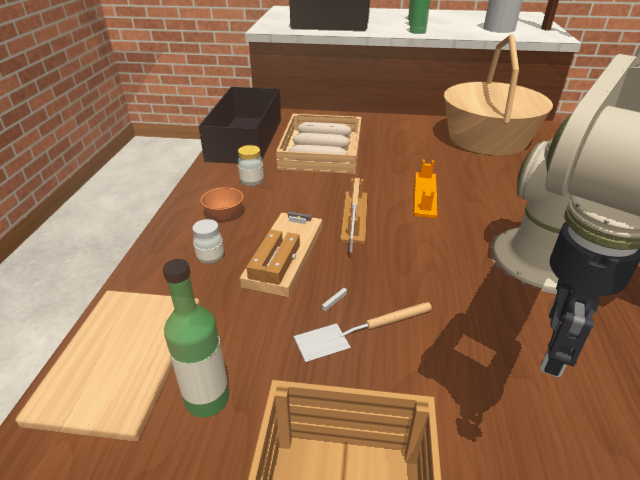

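The top view shows the guide at about (345,217), with its mouth to the right (world −y) and the stop at (385,223). The pick lies in the brown rest with its handle at (425,274) and its hook at (348,274). The orange look-alike is at (460,347) and the spare bar at (294,264). The side view agrees.

```bash
cat > h.py <<'E'
import numpy as np, cv2, pickle
from scipy.spatial.transform import Rotation as R
def rot(q): return R.from_quat(np.roll(np.asarray(q,float),-1)).as_matrix()
def cam(c,s=None):
    """eye, rotation matrix camera->world"""
    if "eye" in c:
        r=np.asarray(c["rotation"]); return np.asarray(c["eye"]), (rot(r) if r.size==4 else r)
    T=np.eye(4); T[:3,:3]=rot(s["ee_rot"]); T[:3,3]=s["eef_pos"]
    M=T@c["tool_from_camera"]; return M[:3,3],M[:3,:3]
def plane(c,uv,z,s=None):
    e,M=cam(c,s); uv=np.atleast_2d(np.asarray(uv,float))
    d=np.c_[(uv[:,0]-c["cx"])/c["fx"],(uv[:,1]-c["cy"])/c["fy"],np.ones(len(uv))]@M.T
    return e+d*((z-e[2])/d[:,2])[:,None]
def proj(c,p,s=None):
    e,M=cam(c,s); q=(np.atleast_2d(p)-e)@M
    return np.c_[q[:,0]/q[:,2]*c["fx"]+c["cx"],q[:,1]/q[:,2]*c["fy"]+c["cy"]]
def cloud(c,s=None):
    e,M=cam(c,s); v,u=np.mgrid[:480,:640]; z=c["z_map"]
    return np.stack([(u-c["cx"])/c["fx"]*z,(v-c["cy"])/c["fy"]*z,z],-1)@M.T+e
E
python3 - <<'E'
from h import *
c=pickle.load(open("pics/top.pkl","rb")); P=cloud(c)
print(P[300,350],P[274,425],P[274,385])
for n,uv,z in [("handle ends",[(399,274),(453,274)],67),("hook",[(348,274)],63),("rest orig corners",[(370,264),(453,286)],12),
  ("guide corners",[(302,190),(397,205),(390,243),(295,230)],30),("stop",[(385,223)],44),("slot mouth/end",[(352,213),(302,207)],64),("spare",[(284,258),(304,271)],10)]:
    print(n,plane(c,uv,z).round().tolist())
E
```

```text
[373.84058765  49.40906743  -8.34156752] [ 447.64244094 -143.28647149   61.89610248] [446.07368234 -39.26585834  60.96647174]
handle ends [[447.0, -75.0, 67.0], [449.0, -215.0, 67.0]]
hook [[445.0, 57.0, 63.0]]
rest orig corners [[472.0, -3.0, 12.0], [417.0, -227.0, 12.0]]
guide corners [[668.0, 183.0, 30.0], [631.0, -72.0, 30.0], [529.0, -54.0, 30.0], [560.0, 200.0, 30.0]]
stop [[581.0, -39.0, 44.0]]
slot mouth/end [[604.0, 49.0, 64.0], [618.0, 180.0, 64.0]]
spare [[485.0, 230.0, 10.0], [451.0, 175.0, 10.0]]
```

>>> play_rows:
  deltas:
    - [0.5,-0.8,0.1,0,0,-0.73,1]
    - [0.5,-0.8,0.1,0,0,-0.73,1]
    - [0.5,-0.8,0.1,0,0,-0.73,1]
    - [0.5,-0.8,0.1,0,0,-0.73,1]
    - [0.5,-0.8,0.1,0,0,-0.73,1]
    - [0.5,-0.8,0.1,0,0,-0.73,1]
    - [0.5,-0.8,0.1,0,0,-0.73,1]
    - [0.5,-0.8,0.1,0,0,-0.73,1]

```text
time_s: 0.77
eef_pos: [342.3, 234.8, 263.4]
ee_rot: [-0.0, 0.466, 0.885, -0.0]
force: [0.6, 0.9, 0.2]
grip_width: 1.0
```

>>> play_rows:
  deltas:
    - [0.5,-0.8,0.1,0,0,-0.73,1]
    - [0.5,-0.8,0.1,0,0,-0.73,1]
    - [0.5,-0.8,0.1,0,0,-0.73,1]
    - [0.5,-0.8,0.1,0,0,-0.73,1]
    - [0.5,-0.8,0.1,0,0,-0.73,1]
    - [0.5,-0.8,0.1,0,0,-0.73,1]
    - [0.5,-0.8,0.1,0,0,-0.73,1]
    - [0,0,0,0,0,-0.73,1]

```text
time_s: 1.43
eef_pos: [484.2, 7.7, 290.9]
ee_rot: [0.0, 0.712, 0.702, -0.0]
force: [-0.2, 0.9, -0.6]
grip_width: 1.002
```

```bash
python3 - <<'E'
from h import *
from rig import sensors, capture
s=sensors.sense(); c=capture("wrist"); pickle.dump((s,c),open("pics/w1.pkl","wb"))
cv2.imwrite("pics/w1.png",c["pixels"][:,:,::-1]); print(c["tool_from_camera"].round(3),c["fx"],c["cx"],c["cy"],s["eef_pos"],s["ee_rot"],s["joints"],s["dq"])
e,M=cam(c,s);print(e,M.round(2))
E
```

```text
[[ 1.00000e-03 -9.52000e-01 -3.06000e-01  7.90340e+01]
 [ 1.00000e+00  1.00000e-03 -0.00000e+00 -1.72000e-01]
 [ 1.00000e-03 -3.06000e-01  9.52000e-01 -1.43254e+02]
 [ 0.00000e+00  0.00000e+00  0.00000e+00  1.00000e+00]] 410.2664104379648 311.2633782090913 232.77153300303974 [484.18352766   7.69733069 290.90517991] [ 4.67264828e-04  7.12303435e-01  7.01871374e-01 -4.16536672e-04] [-2.25988364e-01  1.83660405e-01  1.50792673e+00 -1.21346924e-03
  1.44966451e+00 -2.11088640e-01] [ 0.08504752 -0.04878512  0.08455767  0.02624225  0.00402125  0.99187365]
[485.16834812  86.90432907 434.06024681] [[ 1.   -0.01 -0.  ]
 [-0.01 -0.95 -0.31]
 [-0.    0.31 -0.95]]
```

View pics/w1.png

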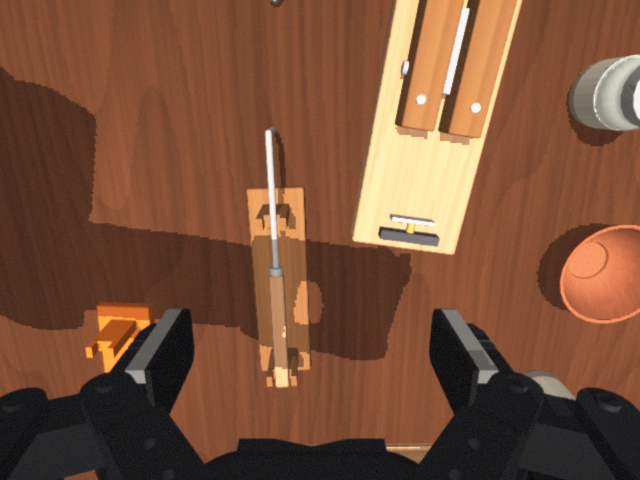

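The wrist view shows the pick with its hook at (270,131), its ferrule at (276,272) and its handle end at (281,386). In the guide, the bar's front end is at (447,93) in the slot, and the plate and stop are at (412,220)/(410,237).

```bash
python3 - <<'E'
from h import *
s,c=pickle.load(open("pics/w1.pkl","rb"))
for n,uv,z in [("hook bend",[(270,131)],60),("ferrule",[(276,268)],63),("handle end",[(281,388)],67),("rest y+ end",[(248,190),(303,188)],12),
 ("cheek mouth corners z64",[(399,126),(436,131),(443,133),(482,138)],64),("bar front",[(443,93),(452,95)],44),("bar far",[(461,9),(469,11)],44),
 ("plate ends face top",[(392,216),(434,222)],44),("strip",[(381,230),(437,239)],44),("apron end",[(354,242),(454,253)],30)]:
    print(n,plane(c,uv,z,s).round(1).tolist())
# rod mid line via brightness, handle centre
hsv=cv2.cvtColor(c["pixels"],cv2.COLOR_RGB2HSV)
for v in (140,170,220,240,290,310,330,350,380): 
    r=c["pixels"][v,255:300].astype(int); print(v,(hsv[v,255:300,1]).tolist() if v in(170,) else "", np.round(c["z_map"][v,262:290:3]).tolist() if v in (140,330) else "")
    m=np.where((hsv[v,255:300,1]<60)&(hsv[v,255:300,2]>90))[0]; 
    if len(m): print("  rod",255+m.min(),255+m.max(),plane(c,[(255+m.mean(),v)],60,s).round(1).tolist())
cv2.imwrite("pics/w1crop.png",cv2.resize(c["pixels"][0:260,230:530,::-1],None,fx=2.4,fy=2.3,interpolation=cv2.INTER_CUBIC))
E
```

```text
hook bend [[448.0, 61.4, 60.0]]
ferrule [[448.3, -68.7, 63.0]]
handle end [[448.5, -206.0, 67.0]]
rest y+ end [[417.5, -1.6, 12.0], [475.1, -0.3, 12.0]]
cheek mouth corners z64 [[561.4, 64.3, 64.0], [594.1, 59.6, 64.0], [600.3, 57.8, 64.0], [635.1, 53.1, 64.0]]
bar front [[603.6, 91.4, 44.0], [611.8, 89.6, 44.0]]
bar far [[613.1, 158.8, 44.0], [620.1, 157.2, 44.0]]
plate ends face top [[563.1, -22.9, 44.0], [604.9, -29.6, 44.0]]
strip [[552.8, -37.2, 44.0], [609.3, -47.5, 44.0]]
apron end [[527.5, -54.4, 30.0], [632.9, -68.1, 30.0]]
140  [423.0, 424.0, 363.0, 364.0, 424.0, 425.0, 425.0, 426.0, 424.0, 425.0]
  rod 265 271 [[445.9, 53.6, 60.0]]
170 [154, 152, 151, 148, 151, 164, 153, 148, 151, 152, 154, 111, 38, 9, 5, 5, 7, 10, 28, 109, 147, 152, 156, 156, 151, 158, 151, 139, 152, 157, 163, 155, 154, 161, 153, 160, 155, 154, 163, 154, 155, 156, 149, 152, 153] 
  rod 267 273 [[446.5, 26.8, 60.0]]
220  
  rod 271 275 [[447.2, -20.8, 60.0]]
240  
  rod 272 277 [[447.8, -40.8, 60.0]]
290  
310  
330  [479.0, 480.0, 482.0, 480.0, 418.0, 418.0, 418.0, 420.0, 424.0, 480.0]
350  
380
```

View pics/w1crop.png

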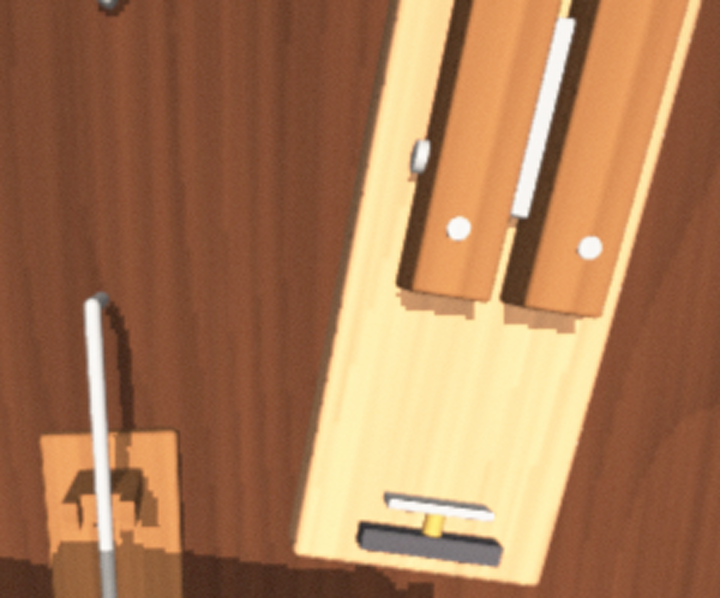

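The enlarged crop shows the bar front in the slot at (522,216) and the slot mouth between (489,298) and (525,308). The light plate at (437,508) stands ahead of the dark strip at (430,545), and the pick hook is at (95,300). Next I'll move above the handle.

>>> play_rows:
  deltas:
    - [-0.15,-0.62,-0.59,0,0,0.2,1]
    - [-0.15,-0.62,-0.59,0,0,0,1]
    - [-0.15,-0.62,-0.59,0,0,0,1]
    - [-0.15,-0.62,-0.59,0,0,0,1]
    - [-0.15,-0.62,-0.59,0,0,0,1]
    - [-0.15,-0.62,-0.59,0,0,0,1]
    - [0,0,0,0,0,0,1]
    - [0,0,0,0,0,0,1]

```text
time_s: 2.15
eef_pos: [445.1, -136.1, 148.9]
ee_rot: [-0.001, 0.702, 0.712, -0.0]
force: [0.6, 0.5, 1.3]
grip_width: 1.001
```

```bash
python3 - <<'E'
from h import *
from rig import sensors, capture
s=sensors.sense(); c=capture("wrist"); pickle.dump((s,c),open("pics/w2.pkl","wb"))
cv2.imwrite("pics/w2.png",c["pixels"][:,:,::-1]); print(s["eef_pos"],s["ee_rot"],s["force"])
y=rot(s["ee_rot"])[:,1]; print(y)
P=cloud(c,s); m=(P[...,2]>50)&(P[...,2]<75)&(abs(P[...,0]-448)<25)&(P[...,1]<70)&(P[...,1]>-215)
for y0 in range(-210,70,20):
    q=P[m&(abs(P[...,1]-y0)<6)]
    if len(q): print(y0,np.percentile(q[:,0],[2,50,98]).round(1),q[:,2].max().round(1),len(q))
print(P[m][:,1].max())
E
```

```text
[ 445.14401446 -136.11730576  148.87107188] [-1.33037245e-03  7.01865607e-01  7.12308121e-01 -1.99085087e-04] [0.55840995 0.49160027 1.28036352]
[ 0.99988861  0.01476926 -0.00215111]
-210 [439.4 445.6 450.5] 66.6 4
-190 [433.5 449.1 464.3] 69.3 790
-170 [442.1 448.8 455.5] 68.9 416
-150 [441.8 448.4 455.5] 69.2 449
-130 [441.6 448.5 455.4] 70.0 494
-110 [441.4 448.1 454.8] 69.5 523
-90 [441.1 447.8 454.8] 69.5 566
-70 [441.4 447.8 453.9] 69.1 480
-50 [444.8 447.5 450.2] 65.4 264
-30 [432.5 446.6 459.2] 71.7 853
-10 [444.2 447.1 449.8] 69.0 186
-9.159540188640662
```

View pics/w2.png

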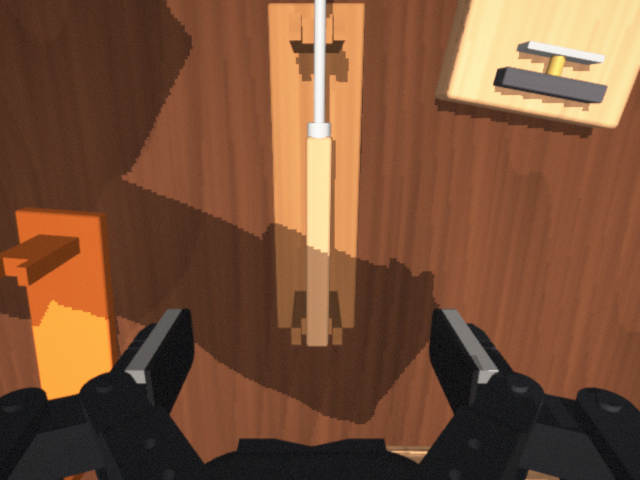

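The handle is centred at column 318, with its front end at row 137 and rear end at row 346. The jaws straddle it symmetrically.

```bash
python3 - <<'E'
from h import *
s,c=pickle.load(open("pics/w2.pkl","rb"))
print(plane(c,[(318,346),(319,137),(319,123)],67,s).round(1).tolist())
E
```

```text
[[450.1, -204.5, 67.0], [447.9, -75.4, 67.0], [447.8, -68.2, 67.0]]
```

>>> play_rows:
  deltas:
    - [0.08,-0.1,-0.8,0,0,0,1]
    - [0,0,-0.8,0,0,0,1]
    - [0,0,-0.8,0,0,0,1]
    - [0,0,-0.3,0,0,0,1]
    - [0,0,0,0,0,0,1]
    - [0,0,0,0,0,0,0.5]
  squeeze: 60

```text
time_s: 2.7
eef_pos: [449.9, -139.6, 42.6]
ee_rot: [0.0, 0.701, 0.713, 0.0]
force: [-1.0, -0.2, 0.5]
grip_width: 0.884
```

>>> play_rows:
  deltas:
    - [0,0,0,0,0,0,-1]
    - [0,0,0,0,0,0,-1]
    - [0,0,0,0,0,0,-1]
    - [0,0,0,0,0,0,-1]
    - [0,0,0,0,0,0,-1]
    - [0,0,0,0,0,0,-1]
    - [0,0,0,0,0,0,-1]
    - [0,0,0,0,0,0,-1]
  squeeze: 80

```text
time_s: 3.37
eef_pos: [449.4, -140.4, 42.4]
ee_rot: [0.0, 0.702, 0.712, 0.0]
force: [-2.1, 0.7, 6.7]
grip_width: 0.15
```

>>> play_rows:
  deltas:
    - [0,0,0.3,0,0,0,-1]
    - [0,0,0.8,0,0,0,-1]
    - [0,0,0.8,0,0,0,-1]
    - [0,0,0,0,0,0,-1]

```text
time_s: 3.7
eef_pos: [451.3, -141.6, 122.8]
ee_rot: [0.004, 0.702, 0.712, 0.001]
force: [0.3, -0.7, -0.3]
grip_width: 0.149
```

>>> play_rows:
  deltas:
    - [0.6,0.47,0,0,0,-0.23,-1]
    - [0.6,0.47,0,0,0,-0.23,-1]
    - [0.6,0.47,0,0,0,-0.23,-1]
    - [0.6,0.47,0,0,0,-0.23,-1]
    - [0.6,0.47,0,0,0,-0.23,-1]
    - [0.6,0.47,0,0,0,-0.23,-1]
    - [0,0,0,0,0,0,-1]
    - [0,0,0,0,0,0,-1]

```text
time_s: 4.37
eef_pos: [593.2, -26.6, 116.5]
ee_rot: [-0.001, 0.751, 0.661, -0.0]
force: [-0.9, -0.3, -0.9]
grip_width: 0.149
```

```bash
python3 - <<'E'
from h import *
from rig import sensors, capture
s=sensors.sense(); c=capture("wrist"); pickle.dump((s,c),open("pics/w3.pkl","wb"))
print(s["eef_pos"],s["ee_rot"],s["force"],rot(s["ee_rot"])[:,1])
im=c["pixels"][0:300,200:440]
cv2.imwrite("pics/w3.png",cv2.resize(im[:,:,::-1],None,fx=2,fy=2,interpolation=cv2.INTER_CUBIC))
t=capture("top"); pickle.dump(t,open("pics/t3.pkl","wb"))
E
```

```text
[593.16968153 -26.64776897 116.54939473] [-5.25921495e-04  7.50776410e-01  6.60556038e-01 -4.74765657e-04] [-0.87645798 -0.29379887 -0.92491756] [ 0.99185928 -0.12733089 -0.00141692]
```

View pics/w3.png

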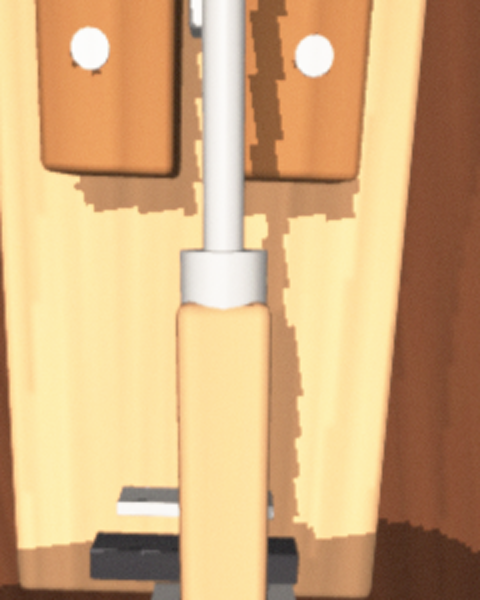

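The crop shows the pick vertical, at columns 178–270, over the guide. The cheeks' outer mouth corners are at (42,165) and (357,180), and the plate is at row ~503. The rod sits a few mm to the right of the slot line, and the hook end is out of frame.

```bash
python3 - <<'E'
from h import *
s,c=pickle.load(open("pics/w3.pkl","rb")); f=lambda x,y:(200+x/2,y/2)
pl=lambda L,z:plane(c,[f(*p) for p in L],z,s)
a=pl([(42,165),(357,180)],64); mouth=a.mean(0); print("cheeks",a.round(1).tolist(),np.linalg.norm(a[1]-a[0]),mouth)
b=pl([(20,590),(372,598)],30); print("base end",b.round(1).tolist(),b.mean(0),np.linalg.norm(b[1]-b[0]))
g=cv2.cvtColor(c["pixels"],cv2.COLOR_RGB2HSV)
k=pl([(91,534),(298,540)],44); print("strip",k.round(1).tolist(),k.mean(0),np.linalg.norm(k[1]-k[0]))
for n,q in(("end",b.mean(0)),("strip",k.mean(0))):
    d=(mouth-q)[:2]; print(n,"angle deg from +y",np.degrees(np.arctan2(d[0],d[1])),np.linalg.norm(d))
print("normal of cheeks",np.degrees(np.arctan2(-(a[1]-a[0])[1],(a[1]-a[0])[0])),"strip",np.degrees(np.arctan2(-(k[1]-k[0])[1],(k[1]-k[0])[0])))
# base left/right edges direction
for n,L in(("left",[(2,300),(18,540)]),("right",[(423,20),(374,540)])):
    q=pl(L,30); d=q[1]-q[0]; print(n,q.round(1).tolist(),np.degrees(np.arctan2(-d[0],-d[1])))
r=pl([(224,10),(224,240)],118+17);  print("rod",r.round(1).tolist())
print("plate", pl([(119,490),(272,492)],44).round(1).tolist())
# top view: hook and cheeks
t=pickle.load(open("pics/t3.pkl","rb")); P=cloud(t)
m=(P[...,2]>100)&(P[...,2]<150)&(P[...,1]>60)&(P[...,1]<220)&(P[...,0]>560)&(P[...,0]<660)
q=P[m]; print(len(q), q.min(0).round(1) if len(q) else "", q.max(0).round(1) if len(q) else "")
im=t["pixels"][180:250,280:410]; cv2.imwrite("pics/t3.png",cv2.resize(im[:,:,::-1],None,fx=6,fy=6,interpolation=cv2.INTER_CUBIC))
E
```

```text
cheeks [[563.6, 64.6, 64.0], [633.5, 52.5, 64.0]] 70.87641432364249 [598.54003459  58.5472023   64.        ]
base end [[526.1, -53.9, 30.0], [633.9, -70.3, 30.0]] [580.00016821 -62.06077826  30.        ] 109.0845259466127
strip [[554.3, -32.7, 44.0], [612.5, -41.9, 44.0]] [583.40474195 -37.30958846  44.        ] 58.86065496999521
end angle deg from +y 8.739104703847145 122.02463530729463
strip angle deg from +y 8.972632382602498 97.04432708123778
normal of cheeks 9.842754265642174 strip 9.013610609080262
left [[539.0, 33.8, 30.0], [528.9, -37.3, 30.0]] 8.116731869900322
right [[658.0, 88.3, 30.0], [635.9, -50.9, 30.0]] 9.015403334515955
rod [[606.3, 76.2, 135.0], [602.5, 46.4, 135.0]]
plate [[564.4, -20.6, 44.0], [606.7, -26.6, 44.0]]
111 [601.7  60.8 102.9] [620.6 170.7 142.9]
```

View pics/t3.png

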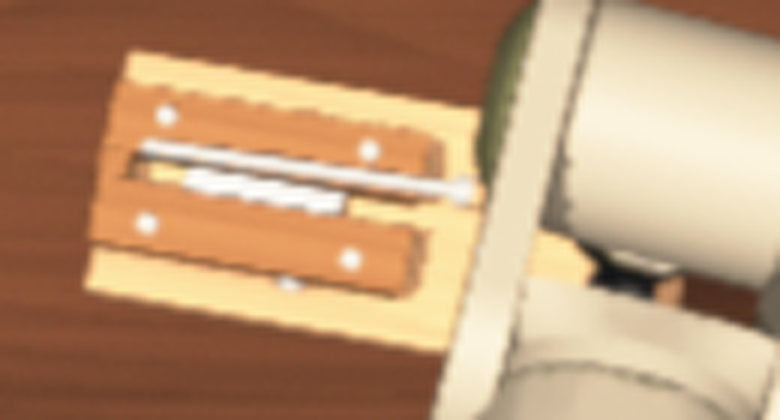

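The top crop shows the bar from (185,178) to (345,205) and empty slot from about (130,165) to (185,178). The hook end is at (145,148), appearing above the slot line because of parallax and height.

```bash
python3 - <<'E'
from h import *
t=pickle.load(open("pics/t3.pkl","rb")); f=lambda x,y:(280+x/6-.4,180+y/6-.4)
pl=lambda L,z:plane(t,[f(*p) for p in L],z)
a=pl([(418,298),(440,133)],64); mouth=a.mean(0); print("cheeks",a.round(1).tolist(),np.linalg.norm(a[1]-a[0]),mouth)
e=pl([(92,242),(116,84)],64); print("far end",e.round(1).tolist(),e.mean(0)); d=(e.mean(0)-mouth)[:2]; print(np.linalg.norm(d),np.degrees(np.arctan2(d[0],d[1])))
u=np.array([np.sin(np.radians(8.7)),np.cos(np.radians(8.7))]); n=np.array([-u[1],u[0]])
for nm,p,z in(("bar rear",(186,181),44),("bar front",(345,205),44),("slot end",(136,164),40),("hook end",(143,148),137),("rod near",(455,187),137),("spring knob",(290,284),38)):
    q=pl([p],z)[0]; r=q[:2]-mouth[:2]; print(nm,q.round(1),"guide",(r@u).round(1),(r@n).round(1))
E
```

```text
cheeks [[561.5, 55.5, 64.0], [633.9, 46.9, 64.0]] 72.91317408470756 [597.663856    51.22496678  64.        ]
far end [[583.9, 198.1, 64.0], [653.4, 188.9, 64.0]] [618.67860009 193.50686631  64.        ]
143.8254442096141 8.401726582000002
bar rear [613.5 158.5  44. ] guide 108.4 0.6
bar front [603.8  88.   44. ] guide 37.2 -0.5
slot end [621.2 181.   40. ] guide 131.9 -3.6
hook end [616.5 172.1 137. ] guide 122.3 -0.4
rod near [602.1  42.4 137. ] guide -8.1 -5.7
spring knob [568.9 111.9  38. ] guide 55.6 37.6
```

>>> play_rows:
  deltas:
    - [-0.18,0.03,0,0,0,-0.23,-1]
    - [0,0,-0.3,0,0,0,-1]
    - [0,0,-0.3,0,0,0,-1]
    - [0,0,0,0,0,0,-1]
    - [0,0,0,0,0,0,-1]

```text
time_s: 4.88
eef_pos: [585.1, -26.8, 93.7]
ee_rot: [-0.0, 0.76, 0.65, -0.0]
force: [0.3, 0.1, -0.8]
grip_width: 0.147
```

```bash
python3 - <<'E'
from h import *
from rig import sensors, capture
s=sensors.sense(); print(s["eef_pos"],rot(s["ee_rot"])[:,1].round(4),s["force"],s["wrist_torque"])
c=capture("wrist"); t=capture("top"); d=capture("side"); pickle.dump((s,c,t,d),open("pics/4.pkl","wb"))
# side crop around hook
a=t["pixels"][195:235,285:365]; b=c["pixels"][0:130,230:430]
k=proj(d,[[617,172,55]])[0]; x,y=k.astype(int); print(k)
e=d["pixels"][y-50:y+60,x-70:x+80]
r=lambda i,w,h:cv2.resize(i,(w,h),interpolation=cv2.INTER_CUBIC)
cv2.imwrite("pics/m4.png",np.hstack([r(e,410,300),np.vstack([r(a,380,190)])[0:190] if 0 else cv2.copyMakeBorder(r(a,380,190),0,110,0,0,cv2.BORDER_CONSTANT)])[:,:,::-1])
E
```

```text
[585.07106119 -26.77732666  93.71780173] [ 0.988  -0.1547 -0.0011] [ 0.31924252  0.14007053 -0.84809838] [-0.10566929 -0.00239546 -0.01346713]
[265.53914483 266.08478401]
```

View pics/m4.png

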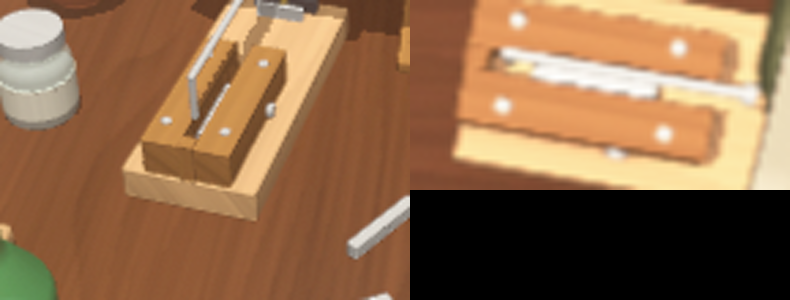

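The side crop shows the hook tip at (193,117), just above the slot between the cheeks. The top crop shows the rod lying along the slot, with its end at (505,52), behind the bar. I'll lower it gently.

>>> play_rows:
  deltas:
    - [0,0.03,-0.15,0,0,0,-1]
    - [0,0,-0.15,0,0,0,-1]
    - [0,0,-0.15,0,0,0,-1]
    - [0,0,0,0,0,0,-1]

```text
time_s: 5.37
eef_pos: [585.1, -24.9, 74.0]
ee_rot: [-0.001, 0.759, 0.651, -0.001]
force: [0.2, 0.5, -1.7]
grip_width: 0.145
```

>>> play_rows:
  deltas:
    - [0,0,-0.15,0,0,0,-1]
    - [0,0,-0.15,0,0,0,-1]
    - [0,0,-0.12,0,0,0,-1]
    - [0,0,0,0,0,0,-1]
    - [0,0,0,0,0,0,-1]

```text
time_s: 5.78
eef_pos: [585.8, -25.1, 58.6]
ee_rot: [-0.0, 0.759, 0.651, -0.0]
force: [-0.0, -0.6, 0.8]
grip_width: 0.148
```

>>> play_rows:
  deltas:
    - [0,0,-0.08,0,0,0,-1]
    - [0,0,0,0,0,0,-1]
    - [0,0,0,0,0,0,-1]

```text
time_s: 6.03
eef_pos: [585.9, -25.1, 55.7]
ee_rot: [-0.0, 0.759, 0.651, 0.0]
force: [0.5, -1.0, -1.6]
grip_width: 0.15
```

>>> play_rows:
  deltas:
    - [-0.015,-0.1,0,0,0,0,-1]
    - [-0.015,-0.1,0,0,0,0,-1]
    - [-0.008,-0.05,0,0,0,0,-1]
    - [-0.008,-0.05,0,0,0,0,-1]
    - [-0.008,-0.05,0,0,0,0,-1]

```text
time_s: 6.45
eef_pos: [583.7, -38.9, 55.7]
ee_rot: [-0.0, 0.759, 0.651, 0.0]
force: [0.8, 6.1, -0.5]
grip_width: 0.147
```

>>> play_rows:
  deltas:
    - [-0.008,-0.05,0,0,0,0,-1]
    - [-0.008,-0.05,0,0,0,0,-1]
    - [-0.008,-0.05,0,0,0,0,-1]
    - [-0.008,-0.05,0,0,0,0,-1]

```text
time_s: 6.78
eef_pos: [582.4, -47.2, 55.7]
ee_rot: [-0.0, 0.759, 0.651, 0.0]
force: [0.7, 3.7, -0.9]
grip_width: 0.144
```

>>> play_rows:
  deltas:
    - [-0.019,-0.124,0,0,0,0,-1]
    - [-0.019,-0.124,0,0,0,0,-1]
    - [-0.019,-0.124,0,0,0,0,-1]
    - [-0.019,-0.124,0,0,0,0,-1]
    - [-0.019,-0.124,0,0,0,0,-1]
    - [-0.019,-0.124,0,0,0,0,-1]
    - [-0.019,-0.124,0,0,0,0,-1]
    - [-0.019,-0.124,0,0,0,0,-1]

```text
time_s: 7.45
eef_pos: [576.2, -87.4, 55.7]
ee_rot: [-0.0, 0.759, 0.651, -0.0]
force: [-0.2, 1.0, -2.1]
grip_width: 0.147
```

>>> play_rows:
  deltas:
    - [-0.019,-0.124,0,0,0,0,-1]
    - [-0.019,-0.124,0,0,0,0,-1]
    - [-0.019,-0.124,0,0,0,0,-1]
    - [-0.019,-0.124,0,0,0,0,-1]
    - [-0.019,-0.124,0,0,0,0,-1]
    - [-0.019,-0.124,0,0,0,0,-1]
    - [0,0,0,0,0,0,-1]

```text
time_s: 8.03
eef_pos: [571.8, -117.6, 55.8]
ee_rot: [0.0, 0.76, 0.65, -0.0]
force: [0.7, -0.2, -1.3]
grip_width: 0.147
```

```bash
python3 - <<'E'
from h import *
from rig import sensors, capture
s=sensors.sense(); c=capture("wrist"); pickle.dump((s,c),open("pics/w5.pkl","wb"))
print(s["eef_pos"],s["force"],rot(s["ee_rot"])[:,1])
im=c["pixels"][0:300,200:440]
cv2.imwrite("pics/w5.png",cv2.resize(im[:,:,::-1],None,fx=2,fy=2,interpolation=cv2.INTER_CUBIC))
E
```

```text
[ 571.76306586 -117.64888735   55.75625291] [ 0.73507853 -0.21083463 -1.26674717] [ 9.88062570e-01 -1.54052840e-01  2.81989035e-04]
```

View pics/w5.png

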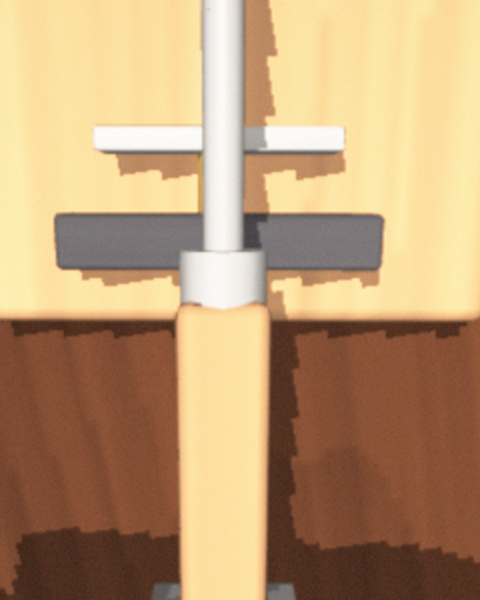

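The crop shows the plate face edge at row 125 and the strip at rows 213–268. The bar's front is not yet in view, above the frame under the rod.

```bash
python3 - <<'E'
from h import *
s,c=pickle.load(open("pics/w5.pkl","rb")); f=lambda x,y:(200+x/2,y/2)
k=plane(c,[f(95,126),f(345,126),f(56,213),f(384,214)],44,s); print(k.round(1).tolist())
u=rot(s["ee_rot"])[:2,1]; u=np.array([-u[1],u[0]]); 
d=(k[:,:2]-s["eef_pos"][:2])@u; print("along from TCP",d, "gap to go", 127-d[:2].mean()); print(plane(c,[(311,0)],44,s),np.degrees(np.arctan2(u[0],u[1])), [np.degrees(np.arctan2(-(k[i+1]-k[i])[1],(k[i+1]-k[i])[0])) for i in (0,2)])
E
```

```text
[[563.5, -23.7, 44.0], [606.7, -30.4, 44.0], [553.6, -36.9, 44.0], [612.1, -46.2, 44.0]]
along from TCP [91.54568469 91.57951595 76.97831686 76.85376391] gap to go 35.437399677799874
[[588.45463787  -7.75011392  44.        ]] 8.861868580168768 [np.float64(8.81758569679758), np.float64(8.982361209170895)]
```

>>> play_rows:
  deltas:
    - [-0.015,-0.099,0,0,0,0,-1]
    - [-0.015,-0.099,0,0,0,0,-1]
    - [-0.015,-0.099,0,0,0,0,-1]
    - [-0.015,-0.099,0,0,0,0,-1]
    - [-0.015,-0.099,0,0,0,0,-1]
    - [-0.015,-0.099,0,0,0,0,-1]
    - [0,0,0,0,0,0,-1]

```text
time_s: 8.67
eef_pos: [568.1, -141.2, 55.7]
ee_rot: [0.0, 0.76, 0.65, -0.0]
force: [-0.2, -0.3, -1.3]
grip_width: 0.149
```

>>> play_rows:
  deltas:
    - [-0.004,-0.025,0,0,0,0,-1]
    - [-0.004,-0.025,0,0,0,0,-1]
    - [-0.004,-0.025,0,0,0,0,-1]
    - [-0.004,-0.025,0,0,0,0,-1]

```text
time_s: 9.0
eef_pos: [567.6, -144.3, 55.7]
ee_rot: [-0.0, 0.759, 0.651, 0.0]
force: [0.2, 0.6, -1.7]
grip_width: 0.144
```

>>> play_rows:
  deltas:
    - [-0.004,-0.025,0,0,0,0,-1]
    - [-0.004,-0.025,0,0,0,0,-1]
    - [-0.004,-0.025,0,0,0,0,-1]

```text
time_s: 9.25
eef_pos: [567.1, -147.4, 55.7]
ee_rot: [-0.0, 0.759, 0.651, -0.0]
force: [0.4, 0.1, -1.1]
grip_width: 0.142
```

```bash
python3 - <<'E'
from h import *
from rig import sensors, capture
s=sensors.sense(); c=capture("wrist"); d=capture("side"); pickle.dump((s,c,d),open("pics/w6.pkl","wb"))
print(s["eef_pos"],s["force"])
im=c["pixels"][0:150,230:400]
k=proj(d,[[590,0,44]])[0]; x,y=k.astype(int); e=d["pixels"][y-50:y+50,x-60:x+60]
r=lambda i,w,h:cv2.resize(i,(w,h),interpolation=cv2.INTER_CUBIC)
cv2.imwrite("pics/w6.png",np.hstack([r(im,440,400),r(e,360,400)])[:,:,::-1])
E
```

```text
[ 567.09146981 -147.36087451   55.67172804] [ 0.42368124  0.12199798 -1.10104586]
```

View pics/w6.png

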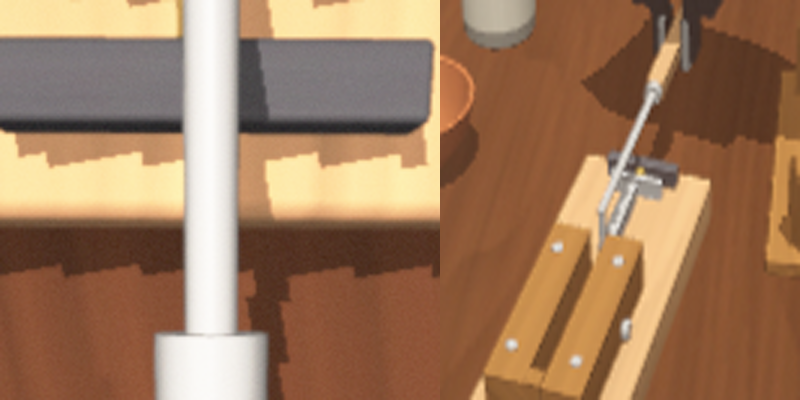

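The wrist crop shows only the strip, and the plate and bar are now out of frame. The side crop shows the hook at (602,225) and the bar lying between the mouth and the plate, (615,235) to (635,185). I'll check the hook-to-bar alignment numerically.

```bash
python3 - <<'E'
from h import *
s,c,d=pickle.load(open("pics/w6.pkl","rb")); P=cloud(d)
mouth=np.array([598.5,58.5]); a=np.radians(8.8); u=np.array([np.sin(a),np.cos(a)]); n=np.array([-u[1],u[0]])
G=np.dstack([(P[...,:2]-mouth)@u,(P[...,:2]-mouth)@n,P[...,2]])
m=(abs(G[...,1])<25)&(G[...,0]<6)&(G[...,0]>-95)&(G[...,2]>36)&(G[...,2]<62)
for v,x in zip(*np.where(m)): pass
ys,xs=np.where(m); o=np.argsort(ys)
hs=cv2.cvtColor(d["pixels"],cv2.COLOR_RGB2HSV)
for v in range(ys.min(),ys.max()+1):
    q=xs[ys==v]; print(v,[(int(x),*G[v,x].round().astype(int).tolist(),int(hs[v,x,1])) for x in q])
tip=np.r_[s["eef_pos"][:2]+200*u,33]; print("tip",proj(d,tip)); 
for gx,gy,z in[(-12,0,44),(-12,5,44),(-12,-5,44),(-82,0,44),(-8,0,60),(-8,0,33),(0,6,64),(0,-6,64),(0,36,64),(0,-36,64)]:
    print((gx,gy,z),proj(d,np.r_[mouth+gx*u+gy*n,z]).round(1))
E
```

```text
216 [(289, -89, -19, 46, 19), (290, -92, -17, 44, 14)]
217 [(289, -89, -19, 43, 19), (293, -90, -9, 44, 8), (294, -90, -6, 45, 13), (295, -89, -3, 46, 24), (296, -94, -2, 43, 31)]
218 [(292, -89, -11, 42, 25), (293, -87, -8, 43, 27), (294, -86, -5, 45, 30), (295, -91, -4, 42, 26), (296, -89, -1, 43, 22), (297, -88, 2, 45, 15), (298, -87, 5, 46, 13), (299, -92, 6, 43, 9), (300, -87, 10, 47, 13), (301, -92, 11, 44, 17), (302, -91, 14, 45, 16)]
219 [(292, -86, -10, 41, 25), (293, -89, -8, 39, 27), (294, -84, -4, 43, 24), (295, -88, -3, 41, 22), (296, -86, 0, 43, 19), (297, -87, 2, 43, 21), (298, -89, 4, 42, 25), (299, -87, 7, 43, 21), (300, -89, 10, 43, 22), (301, -86, 13, 45, 20), (302, -89, 15, 44, 19), (303, -88, 17, 44, 16), (304, -88, 20, 45, 12), (305, -90, 22, 44, 8)]
220 [(293, -76, -4, 45, 23), (294, -78, -2, 45, 19), (295, -79, 0, 44, 14), (296, -79, 3, 45, 13), (297, -83, 4, 42, 8), (298, -88, 5, 39, 21), (299, -88, 7, 40, 23), (300, -89, 9, 40, 23), (301, -90, 12, 39, 23), (302, -88, 15, 42, 21), (303, -89, 17, 41, 23), (304, -88, 20, 42, 21), (305, -88, 23, 43, 25)]
221 [(2
[... 2037 characters left out ...]
, -3, 14, 61, 155)]
234 [(281, 5, -6, 60, 141), (282, 1, -5, 57, 118), (285, -9, -1, 51, 59), (286, -6, 2, 54, 84)]
235 [(282, 1, -5, 54, 124), (285, -9, -1, 49, 54)]
236 [(282, 1, -5, 52, 127), (285, -6, 0, 47, 116)]
237 [(282, 1, -5, 49, 127)]
238 [(282, -1, -6, 44, 128)]
239 [(281, 5, -6, 46, 157), (282, 4, -4, 46, 141)]
240 [(282, 1, -5, 40, 157)]
241 [(282, 4, -4, 40, 161)]
tip [[285.47890835 240.53930449]]
(-12, 0, 44) [[286.  235.8]]
(-12, 5, 44) [[288.  236.2]]
(-12, -5, 44) [[284.  235.5]]
(-82, 0, 44) [[295.4 219.5]]
(-8, 0, 60) [[285.1 231.2]]
(-8, 0, 33) [[285.6 240.6]]
(0, 6, 64) [[286.4 232.2]]
(0, -6, 64) [[281.4 231.3]]
(0, 36, 64) [[299.  234.3]]
(0, -36, 64) [[269.  229.2]]
```

>>> play_rows:
  deltas:
    - [-0.004,-0.025,0,0,0,0,-1]
    - [-0.004,-0.025,0,0,0,0,-1]

```text
time_s: 9.52
eef_pos: [566.8, -149.3, 55.7]
ee_rot: [-0.0, 0.759, 0.651, 0.0]
force: [-0.2, 0.9, -1.1]
grip_width: 0.146
```

>>> play_rows:
  deltas:
    - [-0.004,-0.025,0,0,0,0,-1]
    - [0,0,0,0,0,0,-1]

```text
time_s: 9.68
eef_pos: [566.6, -150.5, 55.7]
ee_rot: [0.0, 0.759, 0.651, -0.0]
force: [-0.3, 0.8, -1.2]
grip_width: 0.145
```

>>> play_rows:
  deltas:
    - [-0.004,-0.025,0,0,0,0,-1]
    - [0,0,0,0,0,0,-1]

```text
time_s: 9.85
eef_pos: [566.4, -151.5, 55.7]
ee_rot: [0.0, 0.759, 0.651, -0.0]
force: [1.6, 0.9, -0.9]
grip_width: 0.153
```

>>> play_rows:
  deltas:
    - [-0.004,-0.025,0,0,0,0,-1]
    - [0,0,0,0,0,0,-1]

```text
time_s: 10.02
eef_pos: [566.3, -152.5, 55.7]
ee_rot: [0.0, 0.759, 0.651, -0.0]
force: [-0.2, 0.9, -1.7]
grip_width: 0.147
```

>>> play_rows:
  deltas:
    - [-0.004,-0.025,0,0,0,0,-1]
    - [0,0,0,0,0,0,-1]

```text
time_s: 10.18
eef_pos: [566.1, -152.9, 55.6]
ee_rot: [-0.0, 0.759, 0.651, 0.0]
force: [0.6, 3.0, -1.1]
grip_width: 0.148
```

>>> play_rows:
  deltas:
    - [-0.002,-0.012,0,0,0,0,-1]
    - [0,0,0,0,0,0,-1]

```text
time_s: 10.35
eef_pos: [566.0, -153.2, 55.5]
ee_rot: [-0.001, 0.759, 0.651, 0.0]
force: [1.0, 4.9, -2.1]
grip_width: 0.145
```

>>> play_rows:
  deltas:
    - [-0.002,-0.012,0,0,0,0,-1]
    - [0,0,0,0,0,0,-1]

```text
time_s: 10.52
eef_pos: [565.9, -153.3, 55.5]
ee_rot: [-0.001, 0.759, 0.651, 0.0]
force: [1.5, 6.3, -0.7]
grip_width: 0.146
```

>>> play_rows:
  deltas:
    - [-0.001,-0.006,0,0,0,0,-1]
    - [0,0,0,0,0,0,-1]
    - [0,0,0,0,0,0,-1]
    - [0,0,0,0,0,0,-1]

```text
time_s: 10.85
eef_pos: [565.9, -153.4, 55.5]
ee_rot: [-0.001, 0.759, 0.651, 0.0]
force: [0.8, 7.3, -1.4]
grip_width: 0.146
```

>>> play_rows:
  deltas:
    - [0,0,0,0,0,0,-1]
    - [0,0,0,0,0,0,-1]
    - [0,0,0,0,0,0,-1]

```text
time_s: 11.1
eef_pos: [565.8, -153.4, 55.4]
ee_rot: [-0.001, 0.759, 0.651, 0.0]
force: [0.8, 7.3, -1.6]
grip_width: 0.143
```

The pull held steady at 7.3 N. I'll hold a moment longer, ease off, then lift the hook clear.

>>> play_rows:
  deltas:
    - [0,0,0,0,0,0,-1]
    - [0,0,0,0,0,0,-1]
    - [0,0,0,0,0,0,-1]
    - [0,0,0,0,0,0,-1]
    - [0.004,0.025,0,0,0,0,-1]
    - [0.008,0.05,0,0,0,0,-1]
    - [0,0,0,0,0,0,-1]

```text
time_s: 11.68
eef_pos: [566.5, -151.6, 55.8]
ee_rot: [0.0, 0.759, 0.651, -0.0]
force: [0.3, -0.8, -1.3]
grip_width: 0.146
```

>>> play_rows:
  deltas:
    - [0.003,0.02,0,0,0,0,-1]
    - [0,0,0.15,0,0,0,-1]
    - [0,0,0.25,0,0,0,-1]
    - [0,0,0.5,0,0,0,-1]
    - [0,0,0.6,0,0,0,-1]
    - [0,0,0.2,0,0,0,-1]
    - [0,0,0,0,0,0,-1]

```text
time_s: 12.27
eef_pos: [567.6, -151.3, 126.4]
ee_rot: [0.002, 0.759, 0.651, 0.001]
force: [-0.4, -0.5, -1.9]
grip_width: 0.145
```

>>> play_rows:
  deltas:
    - [-0.5,0.046,0,0,0,0.27,-1]
    - [-0.5,0.046,0,0,0,0.27,-1]
    - [-0.5,0.046,0,0,0,0.27,-1]
    - [-0.5,0.046,0,0,0,0.27,-1]
    - [-0.5,0.046,0,0,0,0.27,-1]
    - [-0.44,0.04,0,0,0,0.26,-1]
    - [0,0,0,0,0,0,-1]
    - [0,0,0,0,0,0,-1]

```text
time_s: 12.93
eef_pos: [448.4, -139.9, 123.2]
ee_rot: [-0.0, 0.702, 0.712, -0.0]
force: [-0.8, 0.7, -1.3]
grip_width: 0.145
```

```bash
python3 - <<'E'
from h import *
from rig import sensors, capture
s=sensors.sense(); c=capture("wrist"); t=capture("top"); d=capture("side"); pickle.dump((s,c,t,d),open("pics/7.pkl","wb"))
print(s["eef_pos"],s["force"],s["ee_rot"]); y=rot(s["ee_rot"])[:,1]; print("tool y deg",np.degrees(np.arctan2(y[1],y[0])))
# slip check: ferrule rows/rod col in image vs w3
s3,c3=pickle.load(open("pics/w3.pkl","rb"))
a=c3["pixels"][0:160,280:345].astype(np.uint8); b=c["pixels"][0:160,280:345]
for n,k in(("w3",c3),("now",c)):
    h=cv2.cvtColor(k["pixels"],cv2.COLOR_RGB2HSV); col=h[110:200,311,1].astype(int); j=110+np.argmax(np.abs(np.diff(col)))
    row=lambda v:[280+np.where((h[v,280:345,1]<60)&(h[v,280:345,2]>150))[0].min(),280+np.where((h[v,280:345,1]<60)&(h[v,280:345,2]>150))[0].max()]
    print(n,"handle/ferrule edge row",j,"rod cols",row(40),row(100),"depth rod",np.median(k["z_map"][35:45,308:314]),np.median(k["z_map"][180:190,308:314]))
a=d["pixels"][60:320,200:420]; 
w=c["pixels"][0:300,200:440]
r=lambda i,w,h:cv2.resize(i,(w,h),interpolation=cv2.INTER_CUBIC)
cv2.imwrite("pics/m7.png",np.hstack([r(t["pixels"][180:300,290:410],400,400),r(d["pixels"][170:290,230:370],400,400)])[:,:,::-1])
E
```

```text
[ 448.44511463 -139.85206361  123.21845969] [-0.77372563  0.69856382 -1.30570966] [-3.60074607e-04  7.02204031e-01  7.11975677e-01 -7.46339612e-05]
tool y deg 0.7917950344059969
w3 handle/ferrule edge row 154 rod cols [np.int64(301), np.int64(321)] [np.int64(302), np.int64(321)] depth rod 111.897995 119.87839
now handle/ferrule edge row 154 rod cols [np.int64(301), np.int64(320)] [np.int64(302), np.int64(320)] depth rod 111.75702 119.62537
```

View pics/m7.png

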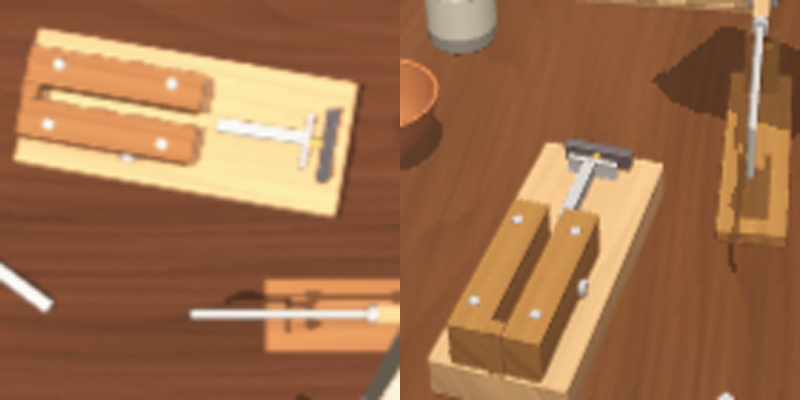

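The top crop shows the bar, (220,125) to (305,133), with its front against the plate at (308,140) and square to the stop. The pick is above its rest and has not slipped in the grip: same edge row and columns as before. I'll lower it now.

>>> play_rows:
  deltas:
    - [0.025,-0.012,-0.6,0,0,0,-1]
    - [0,0,-0.6,0,0,0,-1]
    - [0,0,-0.4,0,0,0,-1]
    - [0,0,-0.15,0,0,0,-1]
    - [0,0,-0.1,0,0,0,-1]
    - [0,0,0,0,0,0,-1]
    - [0,0,0,0,0,0,-1]

```text
time_s: 13.67
eef_pos: [450.5, -140.6, 50.3]
ee_rot: [0.001, 0.702, 0.712, 0.0]
force: [-0.0, 0.3, -1.0]
grip_width: 0.147
```

>>> play_rows:
  deltas:
    - [-0.02,0,-0.1,0,0,0,-1]
    - [0,0,-0.06,0,0,0,-1]
    - [0,0,0,0,0,0,-1]
    - [0,0,0,0,0,0,-1]

```text
time_s: 14.0
eef_pos: [449.2, -140.4, 43.4]
ee_rot: [0.0, 0.702, 0.712, 0.0]
force: [0.6, -0.1, -1.0]
grip_width: 0.146
```

>>> play_rows:
  deltas:
    - [0,0,-0.02,0,0,0,-1]
    - [0,0,0,0,0,0,-1]
    - [0,0,0,0,0,0,-1]

```text
time_s: 14.25
eef_pos: [449.2, -140.4, 42.6]
ee_rot: [0.0, 0.702, 0.712, 0.0]
force: [-0.2, -0.4, -0.4]
grip_width: 0.147
```

>>> play_rows:
  deltas:
    - [0,0,-0.01,0,0,0,-1]
    - [0,0,0,0,0,0,-0.6]
    - [0,0,0,0,0,0,-0.5]
    - [0,0,0,0,0,0,-0.3]
    - [0,0,0,0,0,0,0.2]
    - [0,0,0,0,0,0,1]
    - [0,0,0,0,0,0,1]
    - [0,0,0,0,0,0,1]

```text
time_s: 14.92
eef_pos: [449.2, -140.4, 42.1]
ee_rot: [0.0, 0.702, 0.712, -0.0]
force: [0.0, -0.1, -0.4]
grip_width: 0.901
```

>>> play_rows:
  deltas:
    - [0,0,0,0,0,0,1]
    - [0,0,0,0,0,0,1]
    - [0,0,0.3,0,0,0,1]
    - [0,0,0.6,0,0,0,1]
    - [0,0,0.8,0,0,0,1]
    - [0,0,0.8,0,0,0,1]
    - [0,0,0.8,0,0,0,1]

```text
time_s: 15.5
eef_pos: [448.8, -140.2, 175.6]
ee_rot: [-0.0, 0.702, 0.712, -0.0]
force: [0.8, 0.1, -0.1]
grip_width: 0.998
```

>>> play_rows:
  deltas:
    - [0.3,0,0.8,0,0,0,1]
    - [0.3,0.3,0.8,0,0,0,1]
    - [0,0.3,0,0,0,0,1]
    - [0,0,0,0,0,0,1]
    - [0,0,0,0,0,0,1]

```text
time_s: 15.92
eef_pos: [472.7, -116.0, 237.2]
ee_rot: [-0.001, 0.701, 0.713, -0.0]
force: [0.6, -0.7, -1.2]
grip_width: 1.0
```

```bash
python3 - <<'E'
from h import *
from rig import sensors, capture
s=sensors.sense(); c=capture("wrist"); print(s["eef_pos"],s["force"],s["grip_width"])
P=cloud(c,s)
m=(P[...,2]>55)&(P[...,2]<75)&(abs(P[...,0]-448)<9)
for y0 in range(-190,60,40):
    q=P[m&(abs(P[...,1]-y0)<6)]
    if len(q): print(y0,np.percentile(q[:,0],[2,50,98]).round(1),np.percentile(q[:,2],90).round(1),len(q))
r=lambda i,w,h:cv2.resize(i,(w,h),interpolation=cv2.INTER_CUBIC)
cv2.imwrite("pics/w8.png",c["pixels"][:,:,::-1]); pickle.dump((s,c),open("pics/w8.pkl","wb"))
E
```

```text
[ 472.6707883  -115.97859626  237.18857526] [ 0.56723768 -0.74500456 -1.15582854] 0.9996382614568995
-190 [443.7 450.5 457. ] 68.4 219
-150 [442.5 449.8 456.2] 68.4 245
-110 [442.1 449.2 455.8] 68.3 279
-70 [442.2 448.6 454.4] 67.4 245
-30 [439.3 447.9 456.9] 69.0 231
10 [444.5 447.1 449.5] 64.0 152
```

View pics/w8.png

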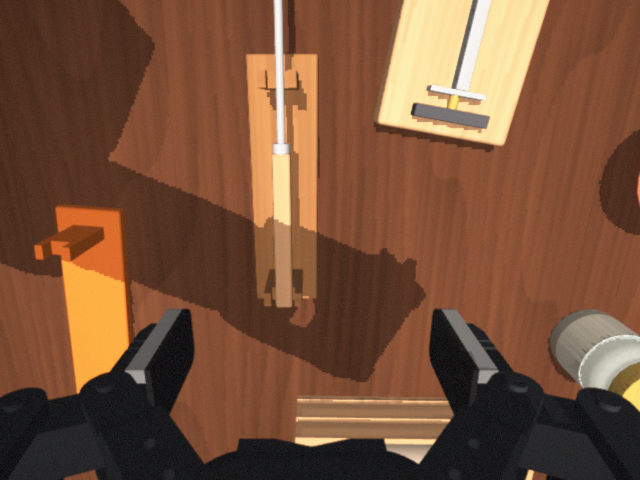

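The wrist view shows the pick seated in both saddles, with its handle from (281,152) to (284,305). The bar's front rests on the plate at (458,92), and the gripper is clear and open. I'll hand in.

```bash
python3 -c "
from rig import order
print(order.finish_job())"
```

```text
the job is handed in; nothing more can be done
None
```

The job is done and handed in at about 16 s. I hooked the bar and dragged it out along the slot until it bore on the adjustable plate. The pull held at about 7.3 N for over 0.5 s. I then eased off, lifted the hook clear and laid the pick back in its rest.

**Last checks:**
- **Bar:** the last wrist and top views show its front end against the plate. The drag force was 4–6 N alongside the catch and about 1 N after it, as expected.
- **Pick:** it had not slipped in the grip and now lies level in both saddles. Its axis is within about 1 mm of where it started.
- **Bystanders:** nothing else was touched. The gripper is open and clear.

**Disagreements:** the top, side and wrist cameras differed by up to about 5 mm along the slot, so I found the plate by feel. I left the bar held only by its own friction, with no load on it.

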